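# Refit the cafetiere knob, draw the plunger up and hold it

## Robot

A 6-joint arm with a two-finger parallel gripper is mounted at the origin on a cart in front of the work surface, level with it; the furniture and walls round the work are solid. World frame = base frame: x ahead of the robot, y to its left, z up, the work surface at z = 0. Lengths are in mm, angles in degrees, forces in N, time in s.
With the tool pointing down it reaches from about 325 to 750 mm from the base axis. Payload 7.6 kg.
Tool frame: the origin (TCP) lies at the very end of the fingers, on their centre line; the grasp point (between the pads) lies 19 mm behind it; z points along the fingers, y is the line along which they close (so a half turn about z gives the same grasp; the last joint's range is limited). The gripper opens to 85 mm and grips with 20 to 120 N. Pads are 22 mm wide; open, the fingers measure 114 mm over their backs; the gripper's body (76 mm by 85 mm) begins 54 mm behind the grasp point. The pads swing forward as they close: fully open they stand 13 mm farther back than shut.
Start: joints at [-80.632, 2.991, 80.254, -0, 96.75, -4.028], TCP at [121.653, -510.731, 231.323] pointing down, gripper open.
Joint ranges: [-166.34, 166.34], [-52.06, 124.39], [6.96, 135.62], [-60.46, 240.46], [14.63, 156.25], [-167.68, 167.68]. Speed limits (degrees/s): [147.25, 147.25, 172.46, 180, 180, 180].

## Interface

Orientations are given as a 3x3 rotation matrix whose columns are the frame's x, y, z axes.
In Python, from rig import arm gives the robot as it stands. Calls block until the motion is done:
- arm.move_pose(position, orientation): joint-space move of the TCP to a pose.
- arm.servo_line(position, frame=None, rate=150, max_force=None): straight line of the TCP; frame=None keeps the orientation; rate is the mean speed in mm/s. With max_force (N) it stops when the force on the tool has changed by that much, and returns True; else False.
- arm.move_joints(angles): joint-space move.
- arm.command_gripper(opening, grip_force=None): finger opening in mm; grip_force is the grip in N (None keeps the last); returns when the fingers have stopped.
- arm.sleep(seconds).
- arm.ik(position, orientation): joint angles nearest the present ones, or None.
- arm.capture(name): name is "side" or "top"; returns a dict with "pixels" (384x512x3 uint8, red, green, blue), "K" (3x3 intrinsics, pixels), "k1" (the pictures are not rectified: a ray, as slopes to the right and down, at radius r is drawn at 1 + k1 r^2 times it, then the intrinsics apply), "rvec" (rotation vector, rad) and "tvec" (3), from world to camera coordinates, as OpenCV has them. Camera axes: x right, y down, z forward; pixel columns grow to the right and rows downward; lengths in mm; the calibration is good to about 2 mm. A picture is of the moment at which its call begins. There is no depth.
A pose or a line that the arm cannot do raises arm.PlanningError and nothing moves.
- arm.hand_in(): hands the job in; it is judged then, once.
Readings, each from a call of its own:
- arm.read_t(): time.
- arm.read_joints(): joint angles.
- arm.read_joint_vel(): joint speeds.
- arm.read_joint_efforts(): joint torques, N m.
- arm.read_tcp_pos(): TCP position.
- arm.read_ee_rot(): TCP orientation.
- arm.read_ft_force(): force on the tool from outside, world axes, zero at the start.
- arm.read_ft_torque(): the same for the moment, N m.
- arm.read_grip_width(): finger opening in mm.
- arm.read_gripper_force(): force on a finger pad.
Only numpy, scipy, OpenCV 4.12 (cv2) and the standard library are available. Lean on these libraries where they do the work, as an engineer would, in place of code of your own. Each camera call takes 0.05 s, during which the arm holds its last target. There are 200 camera calls.

## Task

The cafetiere has been washed and its wooden knob is still on the drying mat. Push the knob squarely onto the squared top of the plunger rod until it snaps home on the collar, then lift the plunger straight up by the knob until the filter disc stands midway between the two dark steel bands round the glass, and stay holding it still there by the knob alone so that I can check the filter through the glass: finish while holding it, do not let go. The cafetiere itself must stay standing on the worktop where it is, and leave the cup, mug, jar, brown jug and carafe round it alone.

Things in the scene. Friction and masses are not known exactly. Their poses are not given: they have to be found in the camera images.
- jug: Loose cafetiere: glass beaker in a steel frame, 92 mm wide, 150 mm high to the top of the lid's 24 mm wide boss, 0.95 kg; origin centre of foot, z up; black handle to 83 mm from the axis on -x. Two 10 mm dark steel bands round the glass, centres 25 and 105 mm above the foot. Lid fixed; the plunger rod slides in its snug upright bore (1 mm play a side).
- glass_mid (a point): On the jug's axis, 65 mm above its foot: midway between the two steel bands, where the filter's centre is to be held.
- rod_end (a point): Middle of the squared steel top end of the plunger rod: 9 mm square, 24 mm long, top 6 mm tapering to 5 mm; x, y square to its flats, z up the rod. At its foot a collar 18 mm wide, 6 mm thick, top 12 mm below this point, underside 12 mm above the boss while the plunger is down. A groove takes the knob's spring clip. The rod is 10 mm round below and turns freely in the lid.
- filter (a point): Centre of the filter disc (72 mm wide, 6 mm thick, steel with white rim) inside the glass, rigid with the rod, 169 mm below rod_end. At the start it rests on the beaker's floor, 11 mm above the foot, 54 mm below glass_mid. It meets the lid after about 110 mm of lift; unheld it sinks.
- knob_mid (a point): Centre of the loose knob: wooden rounded block 34 x 34 mm, 34 mm high, 80 g, upright on the mat; x, y square to its sides. Square bore from below: 10.5 mm, mouth flared to 15, 26 deep, parallel to the sides (any quarter turn fits). Its spring clip takes 7 to 12 N over the rod's taper, less after, snaps as the underside meets the collar, then carries the plunger. Home: 5 to 6 mm above rod_end.
- knob: The same knob; origin at the centre of its underside.
- plunger: The loose plunger (rod and filter), 0.19 to 0.33 kg; origin at the centre of the disc's underside, z up the rod.
- mat: Grey silicone drying mat fixed to the worktop, 150 mm (its x) by 240 mm (its y), 4 mm thick; origin under its centre. The knob stands on its -y half, a glass cup on its +y half.
- cup: Bystander: small clear glass cup, 45 x 77 x 51 mm, on the mat.
- mug: Bystander: teal mug, 68 x 99 x 73 mm, behind the work.
- coffee_jar: Bystander: coffee jar with wooden lid, 66 mm wide, 106 mm high, behind the work.
- milk_jug: Bystander: small brown jug, 62 x 90 x 93 mm, at the right.
- carafe: Bystander: small glass carafe, 83 mm wide, 138 mm high, at the left.

How it is judged (in metres and radians):
On the way:
1. the knob is snapped home on the squared rod end, its underside on the collar, with the plunger still down (z of knob_mid in the frame of rod_end between 0.003 and 0.007 m and horizontal distance between knob_mid and rod_end below 0.004 m and z of filter in the frame of glass_mid below -0.045 m), for 0.1 s.
At the end, for the whole second after the job is handed in: Held still: filter centre within 12 mm of midway between the bands; knob home on the rod (within 2.5 mm of the collar), gripped and carrying the plunger, the robot touching neither plunger nor jug; jug upright on the worktop within 30 mm of its start (z of filter in the frame of glass_mid between -0.012 and 0.012 m and z of knob_mid in the frame of rod_end between 0.003 and 0.0075 m and horizontal distance between knob_mid and rod_end below 0.004 m and contact force between the fingers and knob above 2 N and contact force between each of the arm, the fingers and plunger below 0.3 N and contact force between knob and plunger above 0.8 N and contact force between each of the arm, the fingers and jug below 0.3 N and linear speed of plunger below 0.01 m/s and height (world z) of jug below 0.004 m and angle between jug's own z axis and vertical below 0.05 rad and distance of jug from where it was at the start of the episode below 0.03 m); the arm keeps its last pose, push and grip.
It fails at once if the cafetiere is lifted off the worktop, tipped or dragged more than 40 mm (height (world z) of jug above 0.012 m or angle between jug's own z axis and vertical above 0.2 rad or distance of jug from where it was at the start of the episode above 0.04 m).
It fails at once if the cup, mug, coffee jar, brown jug or carafe is moved more than 30 mm (distance of any of cup, mug, coffee_jar, milk_jug, carafe from where it was at the start of the episode above 0.03 m).
It also fails if it takes over 45 s, if anything falls off the work surface, if the arm or the gripper's body presses on something with over 40 N, if the wrist force passes 120 N, or if a joint passes its speed limit or range.

## Working session

There is one attempt and no reset: what is moved stays moved. The work goes in short steps, each a Python script; the robot and the scene stay as the last script left them, time stands still between calls to the robot, and variables do not carry over. Pictures are saved under pics/ and viewed, at most 10 in all, crops included, and the job is handed in when it is done.

```bash
ls; mkdir -p pics
python3 - <<'E'
from rig import arm
import cv2,numpy as np
for n in("side","top"):
    c=arm.capture(n); cv2.imwrite(f"pics/{n}0.png",cv2.resize(c["pixels"][:,:,::-1],(800,600),interpolation=cv2.INTER_CUBIC))
    np.savez(f"pics/{n}0.npz",**c)
    R=cv2.Rodrigues(np.array(c["rvec"]))[0]; print(n,c["K"],c["k1"],-R.T@np.array(c["tvec"]).ravel(),R)
print(arm.read_t())
E
```

```text
pics
side [[413.28246962   0.         251.47287934]
 [  0.         413.28246962 187.62028305]
 [  0.           0.           1.        ]] 0.02479444961583696 [ 427.29472137 -944.24129669 1080.81034754] [[ 0.98666929 -0.16226034  0.01246165]
 [-0.10647908 -0.70158796 -0.70458253]
 [ 0.12306874  0.69386304 -0.70951263]]
top [[449.34613229   0.         255.51557325]
 [  0.         449.34613229 195.53031808]
 [  0.           0.           1.        ]] -0.0949883925313419 [ 403.30293923   10.65504059 1760.93030121] [[-0.01666863 -0.99975962  0.0142431 ]
 [-0.9913469   0.01466997 -0.13044585]
 [ 0.13020555 -0.01629421 -0.99135312]]
0.1
```

View pics/side0.png

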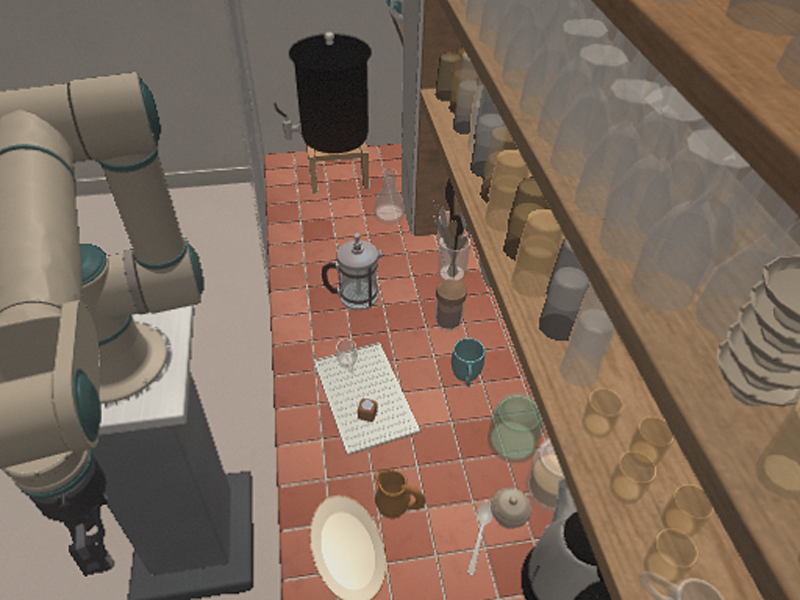

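View pics/top0.png

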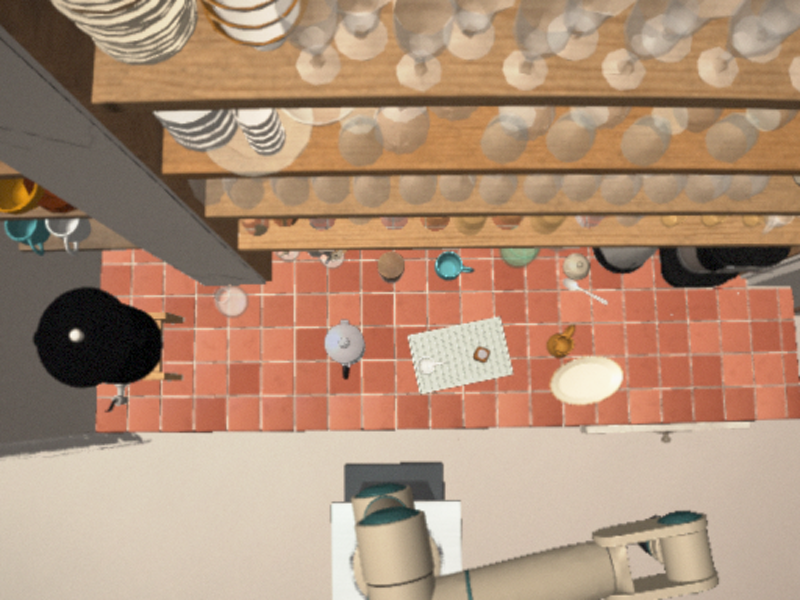

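The side view shows the knob at about (368,409) and the rod top at (357,240). In the top view the knob is at (482,354) and the rod top at (344,342), both in the 800x600 scaling. I'll enlarge these four.

```bash
cat > h.py <<'E'
import numpy as np,cv2
from scipy.optimize import least_squares
def cam(c): return np.array(c["K"]),float(c["k1"]),cv2.Rodrigues(np.array(c["rvec"]))[0],np.array(c["tvec"]).ravel()
def proj(c,P):
    K,k1,R,t=cam(c); p=np.atleast_2d(P)@R.T+t; s=p[:,:2]/p[:,2:]
    s=s*(1+k1*(s**2).sum(1,keepdims=True)); return s@K[:2,:2].T+K[:2,2]
def tri(cs,uv,x0=(400,0,50)):
    r=least_squares(lambda X:np.concatenate([proj(c,X)[0]-u for c,u in zip(cs,uv)]),x0)
    return r.x,r.fun
def on_z(c,uv,z):
    r=least_squares(lambda X:proj(c,[X[0],X[1],z])[0]-uv,(400,0)); return r.x
def tile(c,uv,w=50,h=37.5,s=8):
    M=np.array([[s,0,-s*(uv[0]-w/2)],[0,s,-s*(uv[1]-h/2)]],float)
    # pixel-centre convention: M maps image coords to tile
    return cv2.warpAffine(c["pixels"][:,:,::-1],M,(int(w*s),int(h*s)),flags=cv2.INTER_CUBIC)
def sheet(cs,uvs,name,**k):
    t=[tile(c,u,**k) for c,u in zip(cs,uvs)]
    cv2.imwrite(name,np.vstack([np.hstack(t[:2]),np.hstack(t[2:])]))
E
python3 - <<'E'
from h import *
s=np.load("pics/side0.npz");t=np.load("pics/top0.npz")
sheet([s,s,t,t],[(235,262),(228,157),(308,226),(220,219)],"pics/crop1.png")
E
```

```text
(no output)
```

View pics/crop1.png

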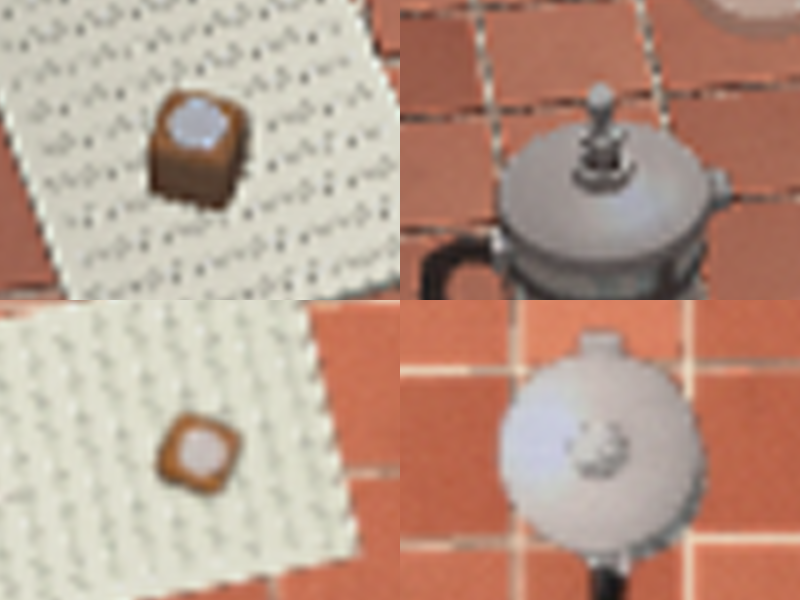

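Run:
```python
from h import *
s=np.load("pics/side0.npz");t=np.load("pics/top0.npz")
T=lambda c,x,y:(c[0]-25+x/8,c[1]-18.75+y/8)
k,r=tri([s,t],[T((235,262),197,123),T((308,226),203,153)]);print("knobtop",k,r)
p,r=tri([s,t],[T((228,157),200,90),T((220,219),198,145)]);print("rodtop",p,r)
p,r=tri([s,t],[T((228,157),202,180),T((220,219),203,153)]);print("boss?",p,r)
for z in(145,150): print("lid",on_z(t,T((220,219),202,155),z), on_z(s,T((228,157),203,190),z))
# knob yaw: edges in top tile
q=[on_z(t,T((308,226),x,y),36) for x,y in[(190,113),(241,130),(212,194),(159,176)]]
for a,b in zip(q,q[1:]+q[:1]): d=b-a;print(np.hypot(*d),np.degrees(np.arctan2(d[1],d[0]))%90)
# how many pixels for lid
sheet([s,s,t,t],[(234,261),(228,153),(308,226),(220,218)],"pics/crop2.png",w=20,h=15,s=20)
```

```text
knobtop [ 507.59032998 -218.58429512   41.18809888] [-0.17063313  0.02351831  0.0005826  -0.21882878]
rodtop [531.78968272 111.16035158 193.75998382] [-0.34775696  0.04928487  0.00628004 -0.3691365 ]
boss? [531.78088574 112.19319258 143.1250185 ] [-0.21319468  0.03010674  0.003477   -0.22745882]
lid [529.91557499 112.55071199] [531.9397267  103.71609051]
lid [529.52381108 112.23542713] [531.38061232  98.11689304]
25.908924593945237 70.56264744847208
34.03188875142123 63.8739502443301
26.908651629906274 70.24133503559982
34.01340893575289 62.17221702656015
```

View pics/crop2.png

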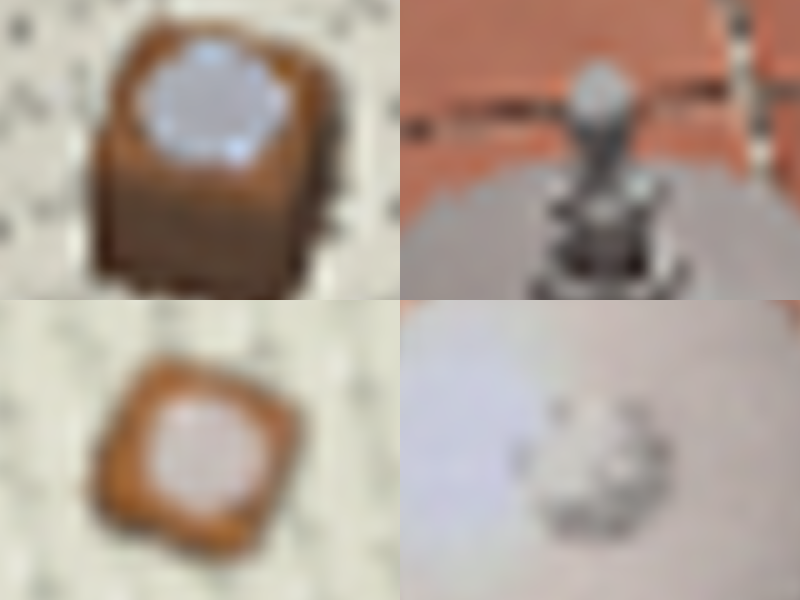

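Crop: the knob's top centre and sides are clear and its yaw is about -20°. The triangulated top is at 41 mm, against 38 expected. The rod top comes out at 194 mm, against 192. Both agree within the calibration error, so I'll grasp the knob.

```bash
cat >> h.py <<'E'
def down(a):
    a=np.radians(a);c,s=np.cos(a),np.sin(a)
    return np.array([[-s,c,0],[c,s,0],[0,0,-1.]])
E
python3 - <<'E'
from h import *
from rig import arm
for a in(70,-20,-110,160):
    print(a,[None if q is None else np.round(q) for q in (arm.ik(p,down(a)) for p in([507,-219,120],[532,111,230]))])
print(np.round(arm.read_ee_rot(),2))
s=np.load("pics/side0.npz");t=np.load("pics/top0.npz")
print(on_z(s,(234.6,258.6),38),on_z(t,(308.4,226.4),38))
# bottom front edge in the side tile at z=4..: check yaw
T=lambda x,y:(234-10+x/20,261-7.5+y/20)
a,b=on_z(s,T(98,275),5),on_z(s,T(300,295),5);d=b-a;print(a,b,np.degrees(np.arctan2(d[1],d[0])))
E
```

```text
70 [array([-27.,  11.,  84.,  -0.,  85., -97.]), array([  8.,   6.,  77.,  -0.,  97., -62.])]
-20 [array([-27.,  11.,  84.,  -0.,  85.,  -7.]), array([ 8.,  6., 77., -0., 97., 28.])]
-110 [array([-27.,  11.,  84.,  -0.,  85.,  83.]), array([  8.,   6.,  77.,  -0.,  97., 118.])]
160 [None, array([   8.,    6.,   77.,   -0.,   97., -152.])]
[[ 0.97  0.23 -0.  ]
 [ 0.23 -0.97  0.  ]
 [ 0.   -0.   -1.  ]]
[ 508.29653038 -216.25159601] [ 506.84402695 -219.07493865]
[ 489.28327071 -222.20725987] [ 519.4403666 -230.5912788] -15.536541339665565
```

Run:
```python
from h import *
from rig import arm
R=down(-19)
arm.command_gripper(70,60)
arm.move_pose([507.4,-218,110],R)
print(arm.servo_line([507.4,-218,9],rate=80,max_force=10))
arm.command_gripper(0,60)
print(arm.read_grip_width(),arm.read_gripper_force(),arm.read_tcp_pos())
arm.servo_line([507.4,-218,120],rate=80)
print(arm.read_grip_width(),arm.read_ft_force())
cs=[arm.capture("side"),arm.capture("top")]
sheet([cs[0],cs[0],cs[1],cs[1]],[proj(cs[0],[507,-218,125])[0],proj(cs[0],[507,-218,20])[0],proj(cs[1],[507,-218,125])[0],(220,219)],"pics/crop3.png")
print(arm.read_t())
```

```text
False
33.2683242453321 58.89510167995468 [ 507.82797035 -218.21868607    9.6585957 ]
33.308362042138185 [-0.60113424 -0.98416204  0.08780579]
5.7
```

View pics/crop3.png

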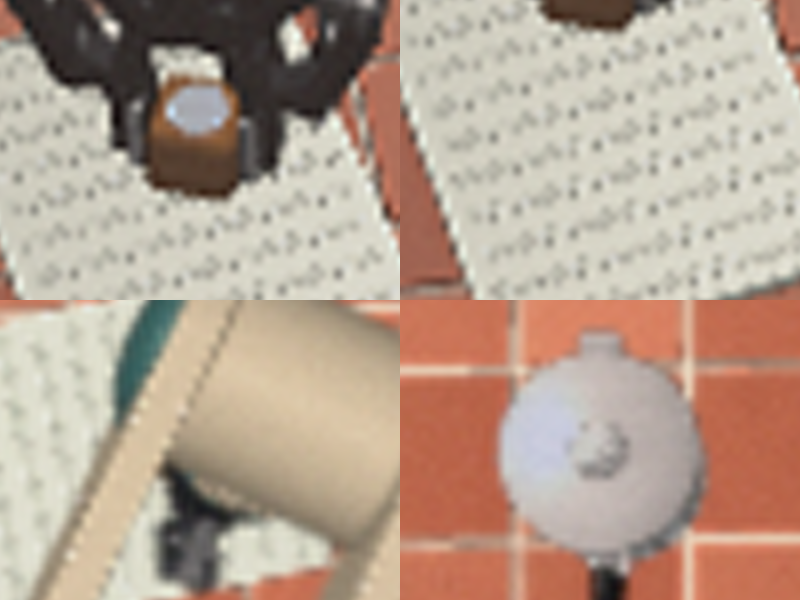

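The knob is held square and upright, in the side tile at about (195,110). I'll place it using same-camera differences so the calibration bias cancels.

Run:
```python
from h import *
from rig import arm
s=np.load("pics/side0.npz");t=np.load("pics/top0.npz")
print("boss top",on_z(t,(219.65,218.85),150),"rod tip top",on_z(t,(220-25+198/8,219-18.75+145/8),192))
print("rod tip side",on_z(s,(228,149.75),192))
X,Y=531.5,111.5
R=down(-19)
arm.move_pose([X,Y,260],R)
arm.servo_line([X,Y,224],rate=100)
c=arm.capture("side");np.savez("pics/side1.npz",**c)
f=tile(c,proj(c,[X,Y,200])[0],w=50,h=37.5,s=16)
print(proj(c,[X,Y,200])[0],arm.read_tcp_pos(),arm.read_ft_force())
cv2.imwrite("pics/crop4.png",f)
```

```text
boss top [532.34430069 114.36986601] rod tip top [530.63996267 111.30431943]
rod tip side [533.01435799 112.05540163]
[227.49893004 148.0421454 ] [531.75867289 111.27344404 224.57601757] [ 0.37017268 -1.14604581 -0.41080542]
```

View pics/crop4.png

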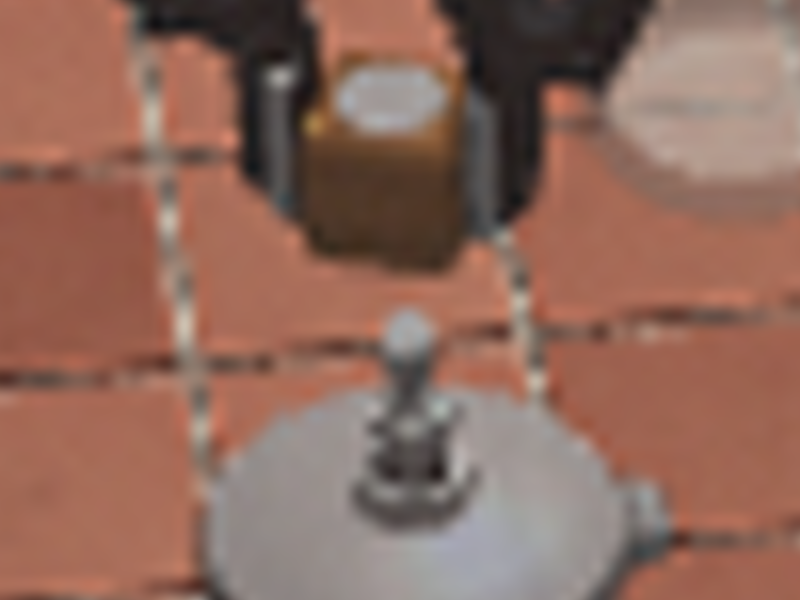

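The cap centre is at about (392,98) and the rod tip at about (408,320) in the 16x tile. Next I compute the lateral error and then press with force monitoring.

Run:
```python
from h import *
c=np.load("pics/side1.npz");o=np.array([227.499,148.042])-[25,18.75]
cap=o+np.array([392,98])/16; tip=o+np.array([408,318])/16
a=on_z(c,cap,253);b=on_z(c,tip,192);print(cap,tip,a,b,a-b, "tcp 531.76 111.27")
g=cv2.cvtColor(c["pixels"],cv2.COLOR_RGB2GRAY)
u,v=map(int,tip);print(v,u);print(g[v-3:v+13,u-6:u+8])
```

```text
[226.999 135.417] [227.999 149.167] [531.369929  111.0757946] [533.38137388 115.04668282] [-2.01144488 -3.97088822] tcp 531.76 111.27
149 227
[[129 124 124 108 104  96  72  69  62  63 105 136 135 142]
 [126 125 126 125 124 123 124 126 129 128 130 131 132 148]
 [124 126 126 129 128 126 124 127 129 130 130 133 134 142]
 [125 126 129 130 127 129 145 161 146 129 133 133 133 138]
 [125 127 129 129 131 138 163 165 165 130 107  98  79  72]
 [100  95  78  69  91  88 144 146 122  97 122 121 136 134]
 [121 120 134 134 123 110  84  83  74 110 128 126 126 126]
 [125 128 126 128 126 133  99  66  84 128 132 123 122 120]
 [126 125 135 142 152 140 109  67 115 146 155 153 142 145]
 [137 147 147 150 152 164  95  94 118 173 121 155 152 154]
 [148 149 149 150 150  83 100 144 122  85 132 154 153 152]
 [150 149 149 148 152 134  76  90  81  81 159 157 155 150]
 [146 150 149 148 143  79  66  79  75  62 170 158 153 153]
 [146 146 148 150 137  97  48  72  61  44 169 113 159 154]
 [145 146 147 145  87 126 136 103 103 140 105 129 164 158]
 [143 146 146 145  98  79  86  81  78  82  87 155 168 163]]
```

Run:
```python
from h import *
from rig import arm
X,Y=533.2,113.8
R=down(-14)
arm.move_pose([X,Y,206],R)
f0=arm.read_ft_force();print(arm.read_tcp_pos(),f0)
for z in np.arange(202,178,-2.5):
    hit=arm.servo_line([X,Y,z],rate=30,max_force=5)
    print(np.round(arm.read_tcp_pos(),1),np.round(arm.read_ft_force()-f0,1),np.round(arm.read_ft_torque(),2),hit)
    if hit:break
print(arm.read_t())
```

```text
[532.91889822 113.75602815 205.85297631] [-0.58413346 -0.22056908  0.20391487]
[533.3 113.8 202.5] [ 0.7  0.6 -1.1] [-0.02  0.01  0.03] False
[533.1 113.8 199.4] [ 1.1  0.5 -1. ] [-0.03 -0.03  0.02] False
[533.1 113.8 196.7] [ 0.4 -0.2 -1.2] [0.   0.03 0.06] False
[533.1 113.8 194.2] [ 0.5  0.3 -0.4] [ 0.01 -0.01  0.04] False
[533.1 113.8 191.8] [ 0.3  0.5 -1.4] [ 0.02  0.   -0.01] False
[533.2 113.9 189.4] [ 0.7  0.6 -0.4] [ 0.08 -0.04 -0.07] False
[533.6 114.  187.9] [0.  1.5 3.5] [ 0.26 -0.05 -0.05] False
[533.8 114.2 186.4] [-0.2  1.   9.1] [ 0.32  0.18 -0.01] False
[534.  114.2 184.4] [-1.3  1.  10.4] [ 0.28  0.31 -0.05] False
[533.9 114.2 181.6] [-1.1  1.9  9.9] [ 0.35  0.22 -0.08] False
10.3917
```

It entered cleanly with about 10 N of clip resistance. I'll press on to the collar.

Run:
```python
from h import *
from rig import arm
arm.command_gripper(0,90)
X,Y=533.2,113.8
for z in np.arange(177.5,160,-1.5):
    arm.servo_line([X,Y,z],rate=30)
    f=arm.read_ft_force()
    print(z,np.round(arm.read_tcp_pos(),1),np.round(f,1))
    if f[2]>26:break
arm.sleep(.2)
print(arm.read_grip_width(),arm.read_tcp_pos(),arm.read_t())
c=arm.capture("side");np.savez("pics/side2.npz",**c)
uv=proj(c,[X,Y,150])[0];print(uv)
cv2.imwrite("pics/crop5.png",tile(c,uv,w=50,h=37.5,s=16))
```

```text
177.5 [533.9 114.1 179.7] [-2.2  1.9 10.5]
176.0 [534.  114.1 178.7] [-2.8  2.2 12.7]
174.5 [533.9 114.1 176.9] [-2.5  1.6 10. ]
173.0 [533.4 113.7 173.7] [-1.2 -0.   5.3]
171.5 [533.8 113.7 173.6] [-2.6  0.1 11.9]
170.0 [534.2 113.8 173.6] [-5.3 -0.1 17.7]
168.5 [534.7 113.9 173.5] [-4.7 -0.5 23.2]
167.0 [535.  113.9 173.5] [-7.1  0.1 30.4]
32.81344738926111 [535.00459402 113.92453328 173.52163285] 12.8083
[228.33654125 158.91337842]
```

View pics/crop5.png

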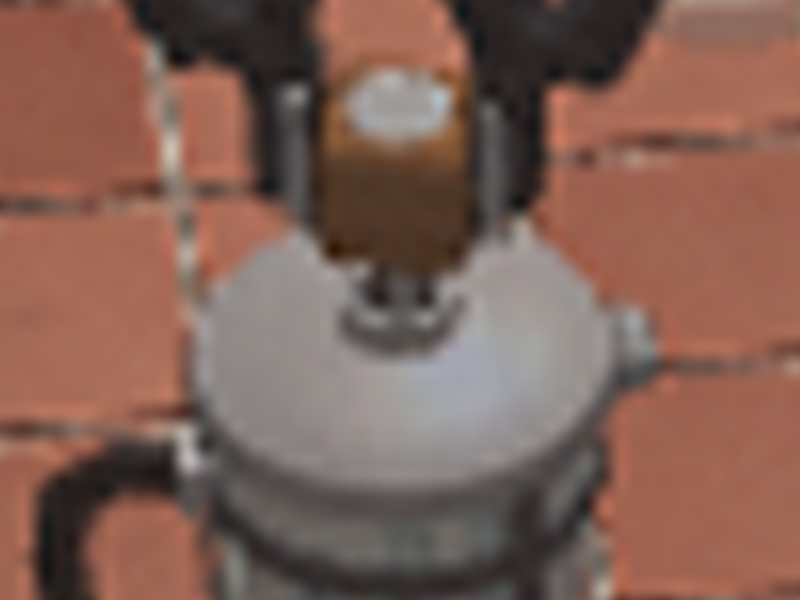

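It snapped home at TCP z 173.6, as predicted, and the knob sits on the collar in the crop. Next I lift slowly while watching the forces.

Run:
```python
from h import *
from rig import arm
X,Y=533.2,113.8
arm.servo_line([X,Y,173.5],rate=30); arm.sleep(.2)
print(np.round(arm.read_tcp_pos(),1),np.round(arm.read_ft_force(),1))
for z in np.arange(177.5,198,4):
    arm.servo_line([X,Y,z],rate=20)
    f=arm.read_ft_force();print(z,np.round(arm.read_tcp_pos(),1),np.round(f,1))
    if f[2]<-9 or np.hypot(f[0],f[1])>8: break
c=arm.capture("side");np.savez("pics/side3.npz",**c)
a=np.load("pics/side2.npz")
sheet([a,c],[proj(c,[X,Y,90])[0]]*2,"pics/x.png",w=40,h=60,s=10) if 0 else cv2.imwrite("pics/crop6.png",np.hstack([tile(i,proj(c,[X,Y,100])[0],w=40,h=60,s=10) for i in(a,c)]))
print(arm.read_t())
```

```text
[533.2 113.8 173.7] [-2.1 -0.   6. ]
177.5 [532.8 113.7 176.4] [-0.2  0.  -4.3]
181.5 [533.3 113.8 181.7] [ 0.4 -0.7 -3.4]
185.5 [533.3 113.8 185.8] [ 0.4  0.2 -3.8]
189.5 [533.3 113.8 189.7] [-0.5 -0.6 -1.9]
193.5 [533.3 113.8 193.7] [ 0.  -0.3 -2.8]
197.5 [533.3 113.8 197.7] [ 0.   0.3 -4.7]
15.575
```

View pics/crop6.png

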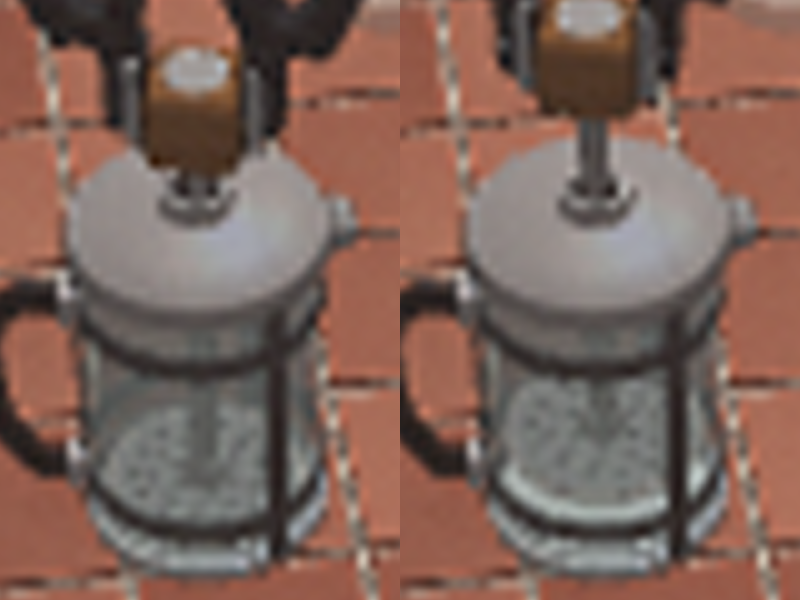

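The disc rises with the knob (centre row about 460 → 425) while the jug stays put, and the lift force is about the plunger's weight. I'll finish the 54 mm lift.

Run:
```python
from h import *
from rig import arm
X,Y=533.2,113.8
for z in np.arange(207.5,228,10):
    arm.servo_line([X,Y,z],rate=20)
    f=arm.read_ft_force();print(z,np.round(arm.read_tcp_pos(),1),np.round(f,1))
    if f[2]<-9 or np.hypot(f[0],f[1])>8: break
arm.sleep(.5)
print(arm.read_tcp_pos(),arm.read_grip_width(),arm.read_gripper_force(),arm.read_ft_force())
c=arm.capture("side")
a=np.load("pics/side3.npz")
cv2.imwrite("pics/crop7.png",np.hstack([tile(i,proj(c,[X,Y,100])[0]+[0,-8],w=40,h=60,s=10) for i in(a,c)]))
print(arm.read_t())
```

```text
207.5 [533.2 113.8 207.5] [ 0.2 -0.2 -4.7]
217.5 [533.2 113.8 217.5] [-0.  -0.1 -4.5]
227.5 [533.2 113.8 227.5] [ 0.8  0.2 -3.8]
[533.17785    113.79954836 227.48061573] 32.51394069944079 87.96678624814376 [-0.74387716 -0.03506858 -2.87094808]
18.075
```

View pics/crop7.png

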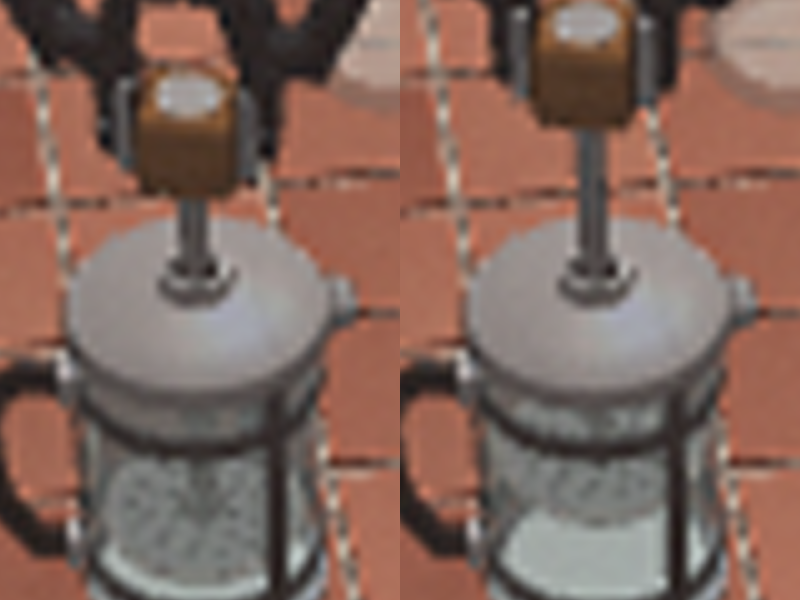

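The disc's front rim (row about 521) lies midway between the bands' front edges (about 445 and 598). The jug is unmoved and the grip is firm, so I'm handing in.

```bash
python3 -c "
from rig import arm
print(arm.hand_in())"
```

```text
the job is handed in; nothing more can be done
None
```

The knob snapped home on the collar, the plunger is lifted 54 mm so the filter stands midway between the bands, and the arm is holding it there by the knob; I handed the job in at about 18 s, and it returned no verdict.

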